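# Hold the drive pulley on the shaft's flat of a grain-popper drive

### The job

Pinch the upright drive shaft with one finger lying on its brass-coloured set-screw flat and, holding it so, turn it until the flat faces the red lug of the stand. Then take the aluminium pulley, slide it down over the shaft with its set-screw on that flat, press it fully home against the sprung washer and finish while still gripping it and holding it down there, so that I can tighten the screw; leave the other things on the bench where they are.

Things in the scene. Friction and masses are not known exactly. Their poses are not given: they have to be found in the camera images.
- stand: Drive stand, bolted down: dark base plate 150 x 130 x 12 mm, green bearing block 84 x 84 mm (top 66 mm above the bench), upright shaft in its middle. Origin: on the shaft's axis at bench height; z up; x points from the shaft to the red lug (30 x 18 mm, top 52 mm up) on the block's side.
- shaft_tip (a point): Shaft axis at the shaft's top end, 130 mm above the bench. The steel shaft is 24 mm in diameter, bare for 44 mm above the washer; one side is cut along that length to a flat 7 mm from the axis with a brass-coloured strip: 24 mm across elsewhere, 19 mm across the flat (the middle of those 19 mm is 2.5 mm behind the axis). The last 8 mm taper by about 2.5 mm.
- drive_shaft (a joint): Shaft angle (rad) about the upward axis, counter-clockwise from above: at 0 the flat faces the red lug (stand's +x); at a the flat's outward normal is turned by a from the stand's x. Turns either way with a light drag (0.06 N m) and stays where it is left. Starts at 0.5 to 1.45.
- flat_face (a point): Brass-coloured strip on the shaft's flat, 19 mm wide, from 84 to 124 mm above the bench; turns with the shaft. This point is its middle, 104 mm above the bench and 7 mm from the shaft's axis; x is the outward normal of the flat.
- thrust_washer (a joint): How far the brass washer round the shaft's foot is pressed down (m): 0 up at rest, 0.008 fully down on its stop. 52 mm in diameter, 6 mm thick; its top is 86 mm above the bench at rest, 78 mm fully down. A spring pushes it up with 9 N at rest, 13 N fully down, more than the pulley weighs.
- pulley_center (a point): Centre of the loose pulley, 27 mm above its underside. Flange 84 mm wide, 22 mm thick below; round hub 46 mm wide above, to 54 mm. 0.4 kg. Through bore 27 mm wide with a flat side 8.6 mm from the axis at +x: 1.5 mm clearance on the shaft, goes on only with its x along the flat's outward normal. z up its axis, x to the set-screw (red stripes). Home: underside 78 mm above the bench.
- set_screw (a point): Head of the pulley's set-screw (black ring, brass middle, 9 mm), on the hub's outside 24 mm from the axis along the pulley's +x and 40 mm above its underside.
- spare_collar: Bystander: loose dark steel collar with a plain round bore, 68 mm in diameter, 24 mm tall. Origin: centre of its underside.
- tin_a: Bystander: tin of grain with a yellow band, 100 mm in diameter, 118 mm tall. Origin: centre of its underside.
- tin_b: Bystander: tin of grain with a red band, 100 mm in diameter, 118 mm tall. Origin: centre of its underside.
- grease_can: Bystander: can with a blue band, 72 mm in diameter, 80 mm tall. Origin: centre of its underside.
- wrench: Bystander: steel wrench about 190 mm long lying flat. Origin: on the underside near the middle, x along its length.
- screwdriver: Bystander: screwdriver about 200 mm long lying flat. Origin: on the underside near the middle, x along its length.
Things that resemble listed ones, but are neither listed nor needed, are in the scene too. What is shaped like the stand but blue is not meant.

How it is judged:
On the way, in this order (a step that is already met when the one before it is completed fails the run):
1. the shaft, pinched with a finger on its flat, has been turned until the flat faces the red lug (within 0.2 rad) (value of joint drive_shaft between -0.2 and 0.2 rad and contact force between brass_flat and the fingers above 0.5 N), for 0.2 s.
2. the pulley, held in the fingers, has been brought over the shaft's end (horizontal distance between pulley_center and shaft_tip below 0.006 m and z of pulley_center in the frame of stand above 0.125 m and contact force between pulley and the fingers above 2 N), for 0.1 s.
At the end, for the whole second after the job is handed in: Pulley on the shaft (axes within 4 mm, tilt under 0.08 rad), within 3 mm of fully home, washer pressed down over 6 of its 8 mm; flat faces the red lug and set-screw is on the flat, each within 0.25 rad; fingers hold the pulley with over 3 N, at rest; bystanders moved under 30 mm (horizontal distance between pulley_center and shaft_tip below 0.004 m and z of pulley_center in the frame of stand below 0.108 m and angle between pulley_center's own z axis and vertical below 0.08 rad and value of joint thrust_washer above 0.006 m and value of joint drive_shaft between -0.25 and 0.25 rad and angle between the x axis of pulley_center and the x axis of flat_face, either way round below 0.25 rad and x of set_screw in the frame of stand above 0.018 m and contact force between pulley and the fingers above 3 N and linear speed of pulley below 0.01 m/s); the arm keeps its last pose, push and grip.
It fails at once if a bystander (collar, tins, grease can, wrench, screwdriver) is moved by more than 30 mm (distance of any of spare_collar, tin_a, tin_b, grease_can, wrench, screwdriver from where it was at the start of the episode above 0.03 m).
It also fails if it takes over 59 s, if anything falls off the work surface, if the arm or the gripper's body presses on something with over 40 N, if the wrist force passes 120 N, or if a joint passes its speed limit or range.

### The arm

A 6-joint arm with a two-finger parallel gripper is mounted at the origin on the work surface. World frame = base frame: x ahead of the robot, y to its left, z up, the work surface at z = 0. Lengths are in m, angles in rad, forces in N, time in s.
With the tool pointing down it reaches from about 0.425 to 1.125 m from the base axis. Payload 14.9 kg.
Tool frame: the origin (TCP) lies midway between the tips of the shut fingers; the grasp point (between the pads) lies 19 mm behind it (ctrl.hold_point_z is the distance from the TCP to the grasp point, in m); z points along the fingers, y is the direction in which the jaws open and shut (so a half turn about z gives the same grasp; the last joint's range is limited). The gripper opens to 91 mm and grips with 3 to 60 N. Pads are 32 mm wide; open, the fingers measure 118 mm over their backs; the gripper's body (76 mm by 178 mm) begins 60 mm behind the grasp point.
Start: joints at [-1.258, 0.379, 1.734, -0, 1.028, -0.033], TCP at [0.237, -0.659, 0.214] pointing down, gripper open.
Joint ranges: [-2.77, 2.77], [-0.74, 2.19], [0, 2.66], [-1.06, 4.2], [0.31, 2.87], [-3.08, 3.08]. Speed limits (rad/s): [1.89, 1.89, 2.39, 3.14, 3.14, 3.14].

### API

Orientations are given as a unit quaternion [w, x, y, z].
In Python, from plant import readout, viewer, ctrl gives the robot as it stands.
- The arm moves only by the tool move_arm, never from a script. Its argument "steps" is a list of rows, each an object of numbers: "grip": the closure, from 0 (fully open) to 1 (shut); "tx", "ty", "tz": the shift along the tool's x, y, z in units of 25 mm (1.0 is 25 mm); "yaw": the turn about the tool's z in units of 6 degrees (1.0 is 6 degrees). A call has exactly 8 rows; each row is the pose to reach, as a shift and turn from the pose measured when the call began, along the tool's axes at that moment; what a row does not reach only later rows make up. A row lasts 1/10 s, in which the tool goes at most 50 mm and 8.59 degrees, less where a joint would pass 70% of its speed; a pose out of reach is approached as far as the arm can. A call with a gripper value outside its range is refused whole. The fingers move at their own pace and stop on an object; "force" is the grip in N (left out, the last holds). Time passes only in rows, so rows that repeat a pose let the fingers close, or fill a call up. It gives the time, the measured TCP pose, the force and the opening at its end, in the units of the state.
- readout.get_obs(): the state, without advancing time (a new reading comes with each control period).
- viewer.get_image(name): name is "scene" or "top"; returns a dict with "frame" (480x640x3 uint8, red, green, blue), "camera_matrix" (3x3 intrinsics, pixels), "dist" ([k1, k2, p1, p2, k3] as OpenCV has them; the pictures are not rectified), "origin" and "attitude" of the camera in the world. Camera axes: x right, y up, looking along -z (the intrinsics and any distortion apply to the point x, -y, -z); pixel columns grow to the right and rows downward; lengths in m; the calibration is good to about 2 mm. A picture is of the moment at which its call begins. There is no depth.
- ctrl.hand_in(): hands the job in, once; it reports no verdict.
Trained networks look in the newest picture that a camera, given by its name, has taken for a name from the list of things; names that differ only in an ending like _2 or _b are one class to them, and where a whole thing is asked for, a point or a joint stands for the part that bears it (a point fixed in the world has none). Each returns a list of dicts, best first, with "conf" (0 to 1); they miss things now and then, are a little off and sometimes report something else, mostly with a low value. They report only what shows in the picture. A call takes as long as a camera call. They do not tell look-alikes from the thing itself.
- viewer.boxes_of(camera, label): "point" ([column, row] in pixels, amid what is visible of it).
- viewer.place_of(camera, label): "point" ([column, row] in pixels: a listed point, or the origin of a listed thing).
The state is a dict: "clock": time; "qpos": joint angles; "qd": joint speeds; "effort": joint torques, N m; "tool_pos": TCP position; "eef_rot": TCP orientation; "contact_force": force on the tool from outside, world axes, zero at the start; "wrist_torque": the same for the moment, N m; "opening": finger opening in m.
Only numpy, scipy, OpenCV 4.12 (cv2) and the standard library are available. Lean on these libraries where they do the work, as an engineer would, in place of code of your own. Each camera call takes 0.05 s, during which the arm holds its last target.

## Working session

There is one attempt and no reset: what is moved stays moved. The work goes in short steps, Python scripts to look and compute and a tool call to move; the robot and the scene stay as the last step left them, time stands still between calls to the robot, and variables do not carry over. Pictures are saved under pics/ and viewed, and the job is handed in when it is done.

Besides the shell and the picture viewer there is one more tool, called after "Emit:" by a JSON object that holds its "method" and its "body", one argument or row to a line. move_arm: Moves the arm, as the interface text tells. Its arguments: {"type":"object","properties":{"steps":{"type":"array","items":{"type":"object","properties":{"grip":{"type":"number"},"tx":{"type":"number"},"ty":{"type":"number"},"tz":{"type":"number"},"yaw":{"type":"number"}}}},"force":{"type":"number"}},"required":["steps"]}

```bash
ls; mkdir -p pics
python3 - <<'E'
from plant import readout, viewer, ctrl
import cv2
print(readout.get_obs(), ctrl.hold_point_z)
for n in ("scene","top"):
    d=viewer.get_image(n)
    cv2.imwrite(f"pics/{n}0.png",d["frame"][:,:,::-1])
    print(n,d["camera_matrix"],d["dist"],d["origin"],d["attitude"])
    for l in ("stand","shaft_tip","flat_face","pulley_center","set_screw","spare_collar","tin_a","grease_can","wrench","screwdriver","thrust_washer"):
        try: print(l,[( [round(float(v)) for v in r["point"]],round(float(r["conf"]),2)) for r in viewer.place_of(n,l)])
        except Exception as e: print(l,e)
E
```

```text
pics
{'clock': 0.0, 'qpos': array([-1.25830788e+00,  3.79391181e-01,  1.73475886e+00, -9.59368803e-06,
        1.02853886e+00, -3.32869052e-02]), 'qd': array([ 0.00107145,  0.00043855, -0.00061174,  0.0010304 ,  0.00010173,
       -0.00011063]), 'effort': array([-2.78709767e-04, -7.63722610e+01, -4.34372592e+01,  6.51005795e-02,
        4.23632632e-02, -8.00450402e-05]), 'tool_pos': array([ 0.23712861, -0.65819429,  0.21331128]), 'eef_rot': array([-5.42222980e-04,  9.85091540e-01,  1.72030105e-01, -8.03380425e-05]), 'contact_force': array([-1.14125761, -1.16383087,  0.38496397]), 'wrist_torque': array([-0.03821491, -0.04256606, -0.01510409]), 'opening': 0.09113508866957779} 0.0188
scene [[610.84370453   0.         322.32452474]
 [  0.         610.84370453 229.82535568]
 [  0.           0.           1.        ]] [-0.10552461  0.          0.          0.          0.        ] [ 1.46346811 -0.26319935  1.52114611] [0.75009394 0.25207744 0.19013517 0.5810892 ]
stand [([286, 228], 0.92), ([382, 252], 0.85), ([390, 171], 0.85)]
shaft_tip [([396, 138], 0.73), ([283, 201], 0.64), ([383, 228], 
[... 638 characters left out ...]
[0.01368934 0.         0.         0.         0.        ] [0.32945283 0.0419358  1.42847294] [ 0.71593074  0.02973218 -0.03453659 -0.69668242]
stand [([210, 340], 0.98), ([353, 285], 0.96), ([265, 231], 0.62)]
shaft_tip [([194, 348], 0.83), ([358, 287], 0.81)]
flat_face [([205, 342], 0.62), ([360, 284], 0.48), ([258, 222], 0.47)]
pulley_center [([370, 218], 0.65)]
set_screw [([373, 215], 0.58)]
spare_collar [([422, 221], 0.58)]
tin_a [([210, 157], 0.73), ([457, 171], 0.56)]
grease_can [([190, 276], 0.78)]
wrench [([348, 135], 0.68)]
screwdriver [([183, 223], 0.77)]
thrust_washer it knows: flat_face, grease_can, pulley_center, screwdriver, set_screw, shaft_tip, spare_collar, stand, tin, wrench
```

View pics/scene0.png

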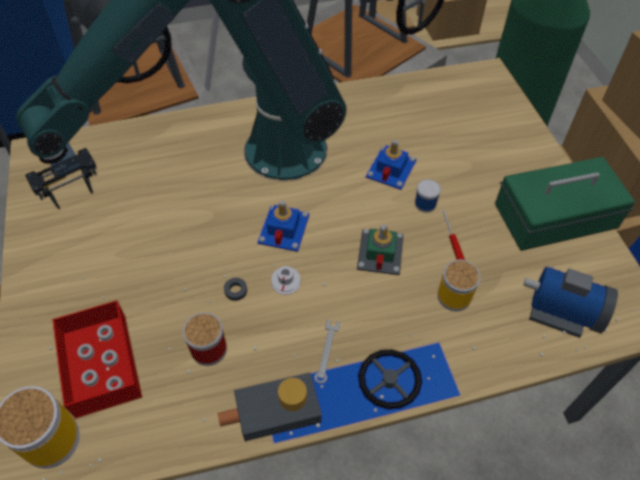

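View pics/top0.png

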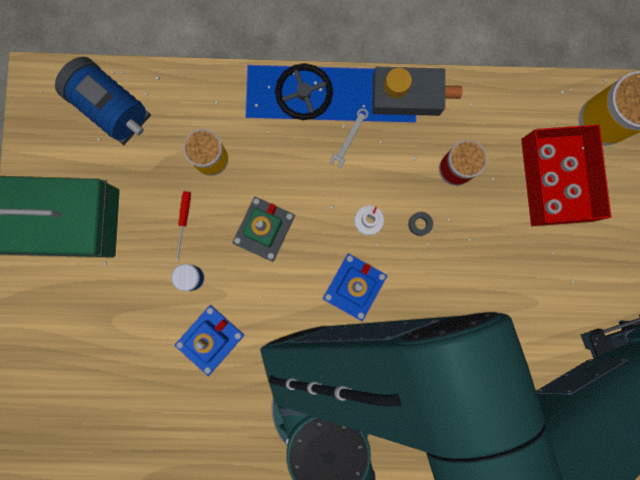

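Run:
```python
import cv2
a=cv2.imread("pics/scene0.png"); b=cv2.imread("pics/top0.png")
cv2.imwrite("pics/c1.png",cv2.resize(a[90:310,200:460],None,fx=3,fy=2.7,interpolation=3)[:600,:800])
cv2.imwrite("pics/c2.png",cv2.resize(b[190:390,170:430],None,fx=3,fy=3,interpolation=3)[:600,:800])
```

```text
(no output)
```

The green stand is at scene (381,250) and top (263,228). The pulley is at scene (286,279) and top (369,219). The blue stands are look-alikes.

Run:
```python
import cv2,numpy as np
a=cv2.imread("pics/scene0.png"); b=cv2.imread("pics/top0.png")
f=lambda im,c,r,h=30:cv2.resize(im[r-h:r+h,c-h:c+h],(400,300*4//3)[:2] if 0 else (400,400),interpolation=cv2.INTER_CUBIC)[:, :]
g=lambda im,c,r,h=30:cv2.resize(im[r-h:r+h,c-h:c+h],(300,300),interpolation=cv2.INTER_CUBIC)
cv2.imwrite("pics/z0.png",np.vstack([np.hstack([g(a,382,246),g(a,286,279)]),np.hstack([g(b,263,226),g(b,369,219)])]))
```

```text
(no output)
```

View pics/z0.png

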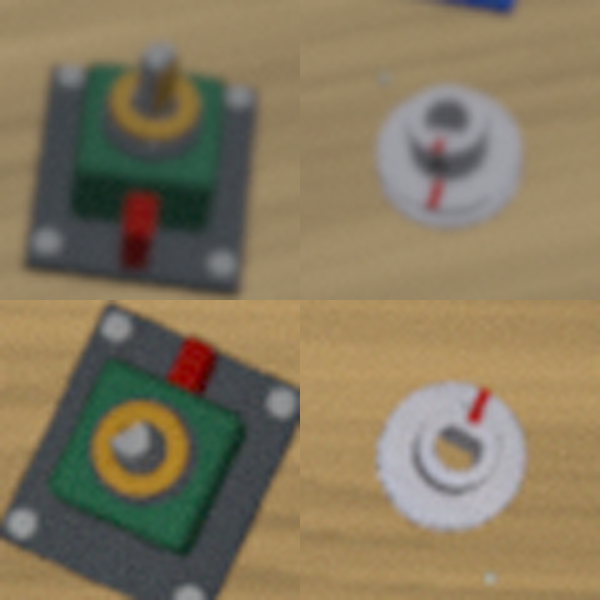

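```bash
cat > h.py <<'E'
import cv2,numpy as np
from scipy.spatial.transform import Rotation as R
from scipy.optimize import least_squares
CAM={"scene":([[610.84370453,0,322.32452474],[0,610.84370453,229.82535568],[0,0,1]],[-0.10552461,0,0,0,0],[1.46346811,-0.26319935,1.52114611],[0.75009394,0.25207744,0.19013517,0.5810892]),
"top":([[499.77701664,0,315.92681976],[0,499.77701664,241.97129456],[0,0,1]],[0.01368934,0,0,0,0],[0.32945283,0.0419358,1.42847294],[0.71593074,0.02973218,-0.03453659,-0.69668242])}
F=np.diag([1,-1,-1.])
def rot(q): return R.from_quat([q[1],q[2],q[3],q[0]]).as_matrix()
def proj(c,P):
    K,d,o,q=CAM[c]; P=np.atleast_2d(P).astype(float)
    pc=(P-np.array(o))@rot(q)@F
    return cv2.projectPoints(pc.reshape(-1,1,3),np.zeros(3),np.zeros(3),np.array(K),np.array(d))[0].reshape(-1,2)
def onz(c,uv,z):
    K,d,o,q=CAM[c]
    n=cv2.undistortPoints(np.array(uv,float).reshape(-1,1,2),np.array(K),np.array(d)).reshape(-1,2)
    dr=(np.c_[n,np.ones(len(n))]@F)@rot(q).T; o=np.array(o)
    return o+dr*((z-o[2])/dr[:,2])[:,None]
E
python3 - <<'E'
from h import *
for c,img in (("scene","pics/scene0.png"),("top","pics/top0.png")):
    print(c,"mm/px checks", {k:onz(c,[p],z)[0].round(4) for k,(p,z) in ({"tip":((382+(157-150)/5,246+(50-150)/5),.13),"pul":((286,279),.027),"t1":((210,320),.118),"t2":((462,268),.118),"grease":((429,187),.08),"bl1":((283,206),.13)} if c=="scene" else {"tip":((259.4,224),.13),"pul":((369,219),.02),"t1":((468,157),.118),"t2":((204,146),.118),"grease":((185,278),.08),"col":((420,223),.024)}).items()})
a=cv2.imread("pics/scene0.png"); b=cv2.imread("pics/top0.png")
g=lambda im,c,r,h=25:cv2.resize(im[r-h:r+h,c-h:c+h],(600,600),interpolation=cv2.INTER_CUBIC)
cv2.imwrite("pics/s1.png",g(a,382,246)); cv2.imwrite("pics/t1.png",g(b,263,228,36))
E
```

```text
scene mm/px checks {'tip': array([0.4887, 0.1829, 0.13  ]), 'pul': array([ 0.5299, -0.116 ,  0.027 ]), 't1': array([ 0.6609, -0.3437,  0.118 ]), 't2': array([0.6728, 0.353 , 0.118 ]), 'grease': array([0.3431, 0.3854, 0.08  ]), 'bl1': array([ 0.346 , -0.0797,  0.13  ])}
top mm/px checks {'tip': array([0.491 , 0.1837, 0.13  ]), 'pul': array([ 0.5277, -0.115 ,  0.02  ]), 't1': array([ 0.6886, -0.3661,  0.118 ]), 't2': array([0.6982, 0.3405, 0.118 ]), 'grease': array([0.3458, 0.383 , 0.08  ]), 'col': array([ 0.5198, -0.2594,  0.024 ])}
```

View pics/s1.png

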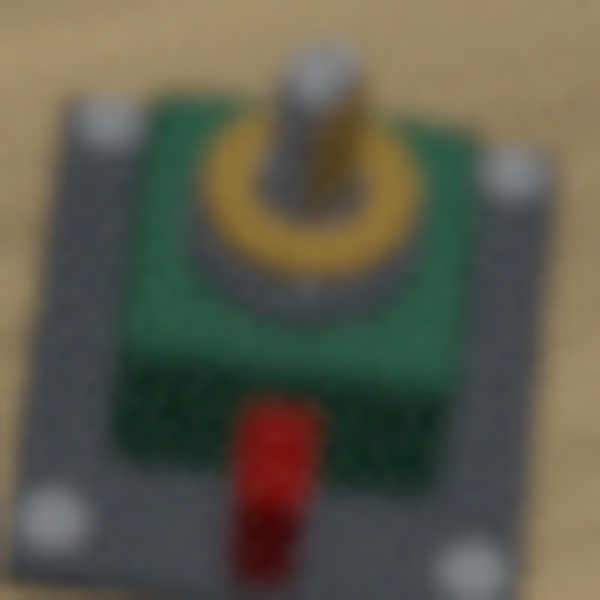

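View pics/t1.png

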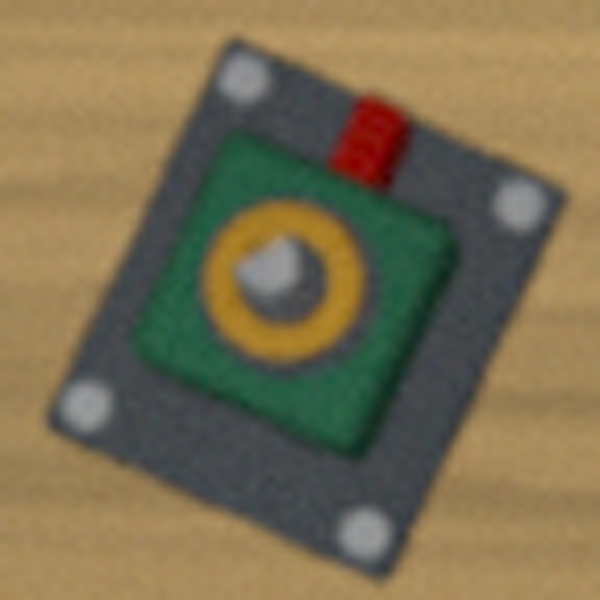

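```bash
cat > fit.py <<'E'
from h import *
T=lambda u,v:(227+u*.12-.44,192+v*.12-.44)
S=lambda u,v:(357+u/12-.46,221+v/12-.46)
# stand local pts: x toward lug
obs=[("top",T(232,40),(75,65,12)),("top",T(567,195),(75,-65,12)),("top",T(383,578),(-75,-65,12)),("top",T(48,425),(-75,65,12)),
("top",T(240,133),(42,42,66)),("top",T(455,237),(42,-42,66)),("top",T(136,345),(-42,42,66)),("top",T(284,281),(0,0,86)),
("scene",S(15,583),(75,-65,12)),("scene",S(555,150),(-75,65,12)),("scene",S(68,95),(-75,-65,12)),
("scene",S(312,182),(0,0,86)),("scene",S(122,350),(42,-42,66)),("scene",S(462,385),(42,42,66)),("scene",S(278,448),(57,0,52))]
def pts(p,L): 
    c,s=np.cos(p[2]),np.sin(p[2]); L=np.array(L)/1000
    return np.array([p[0]+c*L[0]-s*L[1],p[1]+s*L[0]+c*L[1],L[2]])
def res(p,o=obs): return np.concatenate([proj(c,pts(p,L))[0]-uv for c,uv,L in o])
for name,o in (("all",obs),("top",[x for x in obs if x[0]=="top"]),("scene",[x for x in obs if x[0]=="scene"])):
    r=least_squares(res,[.49,.18,0.],args=(o,),loss="soft_l1")
    print(name,r.x.round(4)); 
    if name=="all": print(r.fun.reshape(-1,2).round(1).tolist())
E
python3 fit.py
```

```text
all [ 0.492   0.1839 -0.4027]
[[-0.2, -0.5], [0.8, -0.3], [0.7, 1.4], [-0.6, 0.7], [-0.9, -1.0], [1.0, -0.8], [-1.5, 1.1], [0.4, 0.4], [-1.4, -0.8], [1.0, 0.2], [-0.3, -0.3], [0.2, 0.2], [-0.2, -0.0], [0.2, 0.7], [0.3, 0.6]]
top [ 0.4923  0.1841 -0.414 ]
scene [ 0.4914  0.1838 -0.382 ]
```

Run:
```python
from h import *
def circ(x,y,r,z,n=60):
    t=np.linspace(0,2*np.pi,n); return np.c_[x+r*np.cos(t),y+r*np.sin(t),0*t+z]
for c,(u,v) in (("scene",(286,279)),("top",(369,219))):
    im=cv2.imread(f"pics/{c}0.png"); big=cv2.resize(im[v-25:v+25,u-25:u+25],None,fx=8,fy=8,interpolation=cv2.INTER_CUBIC)
    hsv=cv2.cvtColor(big,cv2.COLOR_BGR2HSV); m=((hsv[...,1]<50)).astype(np.uint8)
    red=((hsv[...,1]>130)&((hsv[...,0]<8)|(hsv[...,0]>172))).astype(np.uint8)
    m|=red
    n,l,st,ce=cv2.connectedComponentsWithStats(m); k=1+np.argmax(st[1:,4]); mm=(l==k).astype(np.uint8)
    cnt=max(cv2.findContours(mm,0,2)[0],key=cv2.contourArea); hull=cv2.convexHull(cnt)
    M=cv2.moments(hull); cen=np.array([M["m10"],M["m01"]])/M["m00"]; a=M["m00"]/64
    cen=(cen-3.5)/8+[u-25,v-25]
    def mod(p):
        P=np.vstack([circ(*p,.042,0),circ(*p,.042,.022),circ(*p,.023,.054)])
        h=cv2.convexHull(proj(c,P).astype(np.float32)*8)   ; M=cv2.moments(h)
        return np.array([M["m10"],M["m01"]])/M["m00"]/8, M["m00"]/64
    r=least_squares(lambda p:mod(p)[0]-cen,[.528,-.115],diff_step=1e-3)
    ry,rx=np.nonzero(red); rc=(np.array([rx.mean(),ry.mean()])-3.5)/8+[u-25,v-25]
    print(c,r.x.round(4),"area",a,mod(r.x)[1],"red",rc,len(rx))
    q=onz(c,[rc],.022)[0][:2]-r.x; print("stripe rel",q,np.arctan2(q[1],q[0]))
    cv2.imwrite(f"pics/pm_{c}.png",np.hstack([big,np.dstack([mm*255,red*255,mm*0])]))
```

```text
scene [ 0.5228 -0.1168] area 692.1015625 675.2612957390957 red [nan nan] 0
stripe rel [nan nan] nan
top [ 0.5262 -0.115 ] area 701.953125 710.0893090774771 red [374.34612676 209.64014085] 710
stripe rel [ 0.02856133 -0.01451671] -0.47023745246586396<stdin>:18: RuntimeWarning: Mean of empty slice.
  ret = ret.dtype.type(ret / rcount)
```

View pics/pm_scene.png

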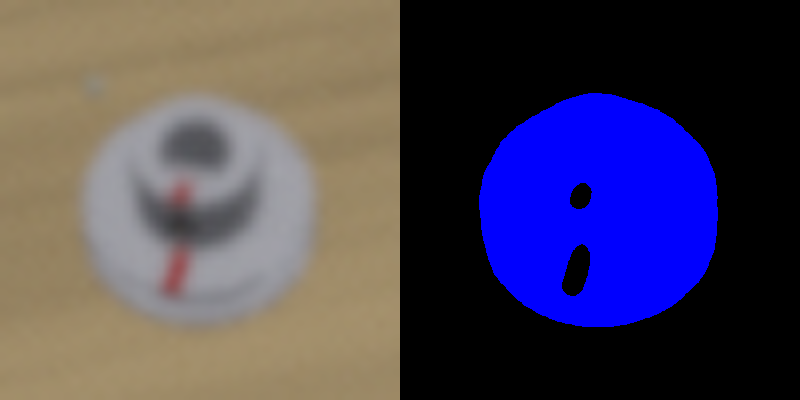

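View pics/pm_top.png

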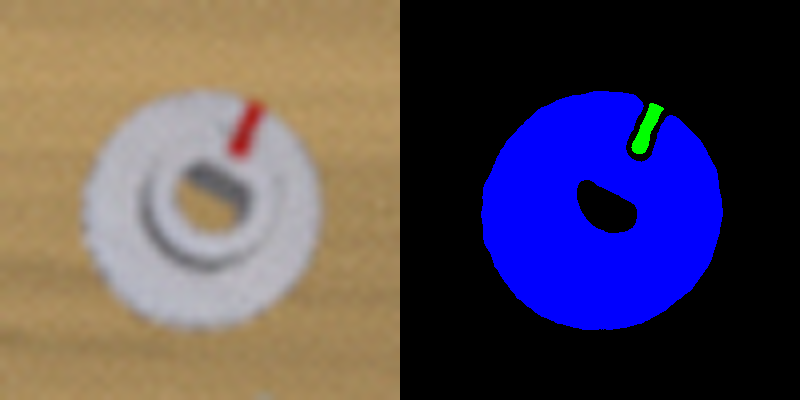

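Run:
```python
from h import *
S=lambda u,v:(261+(u-3.5)/8,254+(v-3.5)/8); T=lambda u,v:(344+(u-3.5)/8,194+(v-3.5)/8)
a=onz("scene",[S(184,247),S(171,293)],.022);d=a[1]-a[0];print(a,np.arctan2(d[1],d[0]))
a=onz("top",[T(238,155),T(257,100)],.022);d=a[1]-a[0];print(a,np.arctan2(d[1],d[0]))
h=onz("scene",[S(181,192)],.054)[0]; print(h)
ce=onz("scene",[S(197,145)],.054)[0]; print("hub c scene",ce); print("hub c top",onz("top",[T(209,203)],.054)[0])
for x in np.array([[.525,-.1157]]):
  for q in (a.mean(0),h, onz("scene",[S(177,270)],.022)[0]): print(np.arctan2(q[1]-x[1],q[0]-x[0]),np.hypot(*(q[:2]-x)))
# model of the tip D: overlay candidates
T2=lambda u,v:(227+u*.12-.44,192+v*.12-.44)
b=cv2.imread("pics/top0.png")
base=cv2.resize(b[206:242,241:277],(400,400),interpolation=cv2.INTER_CUBIC)
s=cv2.imread("pics/scene0.png"); base2=cv2.resize(s[221:247,370:396],(400,400),interpolation=cv2.INTER_CUBIC)
cx,cy,psi=.4918,.184,-.405
out=[]
for A in (.7,.95,1.2):
    row=[]
    for c,im,o,k in (("top",base,(241,206),400/36),("scene",base2,(370,221),400/26)):
        im=im.copy()
        for z,rr,ff in ((.13,.0107,.0062),(.122,.012,.007),(.086,.012,.007)):
            t=np.linspace(0,2*np.pi,200); x=np.minimum(rr*np.cos(t),ff); y=rr*np.sin(t); g=psi+A
            P=np.c_[cx+x*np.cos(g)-y*np.sin(g),cy+x*np.sin(g)+y*np.cos(g),0*t+z]
            q=((proj(c,P)-o+.5)*k).astype(int)
            cv2.polylines(im,[q],True,(255,0,255) if z==.13 else (255,255,0),1)
        row.append(cv2.resize(im,(266,266)))
    out.append(np.vstack(row))
cv2.imwrite("pics/tipfit.png",np.hstack(out))
```

```text
[[ 0.54304698 -0.12634657  0.022     ]
 [ 0.56071802 -0.13501828  0.022     ]] -0.4562041417464491
[[ 0.54516418 -0.12676277  0.022     ]
 [ 0.5651049  -0.13319547  0.022     ]] -0.31205158874823014
[ 0.54010587 -0.12535155  0.054     ]
hub c scene [ 0.52215882 -0.11553837  0.054     ]
hub c top [ 0.52316915 -0.11314175  0.054     ]
-0.4425060681749172 0.03334641840715741
-0.5685516775619244 0.01792595350816901
-0.5140082360144719 0.030853026127607153
```

View pics/tipfit.png

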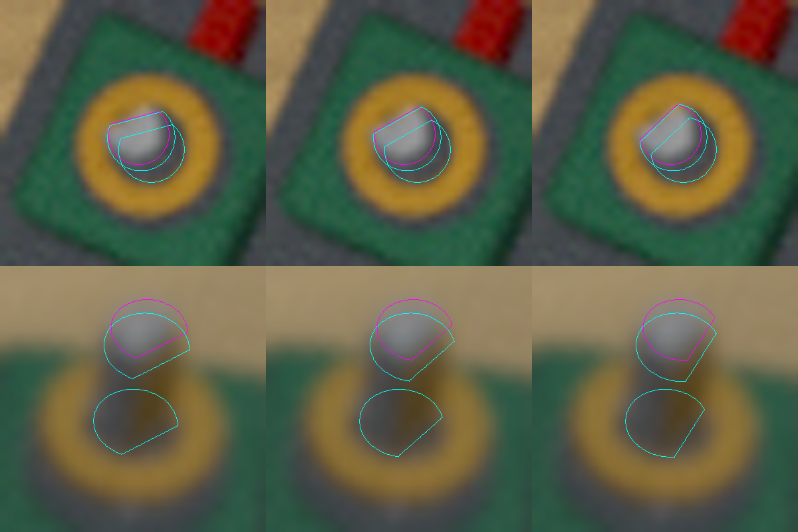

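```bash
cat > plan.py <<'E'
import sys,numpy as np
from h import rot
def plan(x,y,z,ang):
    from plant import readout
    o=readout.get_obs(); Rm=rot(o["eef_rot"]); p=o["tool_pos"]
    d=Rm.T@(np.array([x,y,z])-p)/.025
    cur=np.arctan2(Rm[1,1],Rm[0,1]); dy=(ang-cur+np.pi/2)%np.pi-np.pi/2 if 0 else ang-cur
    dy=(dy+np.pi)%(2*np.pi)-np.pi
    print("t",round(o["clock"],2),"p",p.round(4),"yang",round(cur,3),"tilt",round(float(np.arccos(-Rm[2,2])),4),"j",o["qpos"].round(2),"F",o["contact_force"].round(1),"M",o["wrist_torque"].round(2),"open",round(o["opening"],4))
    print("tx %.3f ty %.3f tz %.3f yaw %.3f"%(*d,-np.degrees(dy)/6))
if __name__=="__main__": plan(*map(float,sys.argv[1:5]))
E
python3 plan.py .5 -.25 .22 -.3; python3 plan.py .49 .184 .22 .6
```

```text
t 1.1 p [ 0.2373 -0.6586  0.2139] yang -1.225 tilt 0.0 j [-1.26  0.38  1.73 -0.    1.03 -0.03] F [-0.6  0.7  0.5] M [0.02 0.02 0.01] open 0.0911
tx 15.427 ty -11.813 tz -0.243 yaw -8.833
t 1.1 p [ 0.2373 -0.6586  0.2139] yang -1.225 tilt 0.0 j [-1.26  0.38  1.73 -0.    1.03 -0.03] F [-0.6  0.7  0.5] M [0.02 0.02 0.01] open 0.0911
tx 20.935 ty -28.281 tz -0.244 yaw -17.427
```

Emit:
{"method": "move_arm", "body": {
  "steps": [
    {"grip":0,"tx":2,"ty":-1.5,"tz":-0.2,"yaw":-1},
    {"grip":0,"tx":3.5,"ty":-2.7,"tz":-0.2,"yaw":-2},
    {"grip":0,"tx":5,"ty":-3.9,"tz":-0.2,"yaw":-3},
    {"grip":0,"tx":6.5,"ty":-5,"tz":-0.2,"yaw":-4},
    {"grip":0,"tx":8,"ty":-6.2,"tz":-0.2,"yaw":-5},
    {"grip":0,"tx":9.5,"ty":-7.3,"tz":-0.2,"yaw":-6},
    {"grip":0,"tx":11,"ty":-8.4,"tz":-0.2,"yaw":-7},
    {"grip":0,"tx":12.5,"ty":-9.6,"tz":-0.2,"yaw":-8}
  ],
  "force": 25
}}

```text
clock: 1.9
tool_pos: [0.4508, -0.3253, 0.2193]
eef_rot: [0.0, 0.829, 0.56, 0.0]
contact_force: [0.8, -0.8, -0.4]
opening: 0.0913
```

```bash
python3 plan.py .4915 .184 .2 .6
```

```text
t 1.9 p [ 0.4508 -0.3253  0.2193] yang -0.383 tilt 0.0007 j [-0.67  0.15  2.02 -0.    0.97 -0.28] F [ 0.8 -0.8 -0.4] M [-0.02 -0.06 -0.02] open 0.0913
tx 19.505 ty -6.106 tz 0.762 yaw -9.388
```

Emit:
{"method": "move_arm", "body": {
  "steps": [
    {"grip":0,"tx":1.5,"ty":-0.5,"tz":0,"yaw":-1},
    {"grip":0,"tx":3.5,"ty":-1.1,"tz":0,"yaw":-2},
    {"grip":0,"tx":5.5,"ty":-1.7,"tz":0,"yaw":-3.2},
    {"grip":0,"tx":7.5,"ty":-2.3,"tz":0,"yaw":-4.4},
    {"grip":0,"tx":9.5,"ty":-3,"tz":0,"yaw":-5.6},
    {"grip":0,"tx":11.5,"ty":-3.6,"tz":0,"yaw":-6.8},
    {"grip":0,"tx":13.5,"ty":-4.2,"tz":0,"yaw":-8},
    {"grip":0,"tx":15,"ty":-4.7,"tz":0,"yaw":-9.4}
  ]
}}

```text
clock: 2.7
tool_pos: [0.4817, 0.065, 0.2195]
eef_rot: [0.001, 0.464, 0.886, 0.0]
contact_force: [1.3, -1.0, 0.8]
opening: 0.0913
```

```bash
python3 plan.py .4895 .1826 .18 .6
```

```text
t 2.7 p [0.4817 0.065  0.2195] yang 0.607 tilt 0.0015 j [ 0.09  0.03  2.16 -0.    0.96 -0.52] F [ 1.3 -1.   0.8] M [ 0.02 -0.17  0.01] open 0.0913
tx 3.687 ty 2.935 tz 1.580 yaw 0.063
```

Emit:
{"method": "move_arm", "body": {
  "steps": [
    {"grip":0,"tx":1.2,"ty":1,"tz":0},
    {"grip":0,"tx":2.4,"ty":2,"tz":0.3},
    {"grip":0,"tx":3.69,"ty":2.93,"tz":0.8},
    {"grip":0,"tx":3.69,"ty":2.93,"tz":1.6},
    {"grip":0,"tx":3.69,"ty":2.93,"tz":2.8},
    {"grip":0,"tx":3.69,"ty":2.93,"tz":4},
    {"grip":0,"tx":3.69,"ty":2.93,"tz":5},
    {"grip":0,"tx":3.69,"ty":2.93,"tz":5}
  ]
}}

```text
invalid input at $.steps[0]: expected keys grip, tx, ty, tz, yaw
```

```bash
python3 plan.py .4895 .1826 .094 .6
python3 - <<'E'
from plant import viewer
import cv2
d=viewer.get_image("scene"); cv2.imwrite("pics/s2.png",cv2.resize(d["frame"][180:300,310:450,::-1],None,fx=5,fy=5,interpolation=2))
d=viewer.get_image("top"); cv2.imwrite("pics/t2.png",cv2.resize(d["frame"][160:290,190:340,::-1],None,fx=4,fy=4,interpolation=2))
E
```

```text
t 2.7 p [0.4817 0.065  0.2195] yang 0.607 tilt 0.0015 j [ 0.09  0.03  2.16 -0.    0.96 -0.52] F [ 1.3 -1.   0.8] M [ 0.02 -0.17  0.01] open 0.0913
tx 3.691 ty 2.931 tz 5.020 yaw 0.063
```

View pics/s2.png

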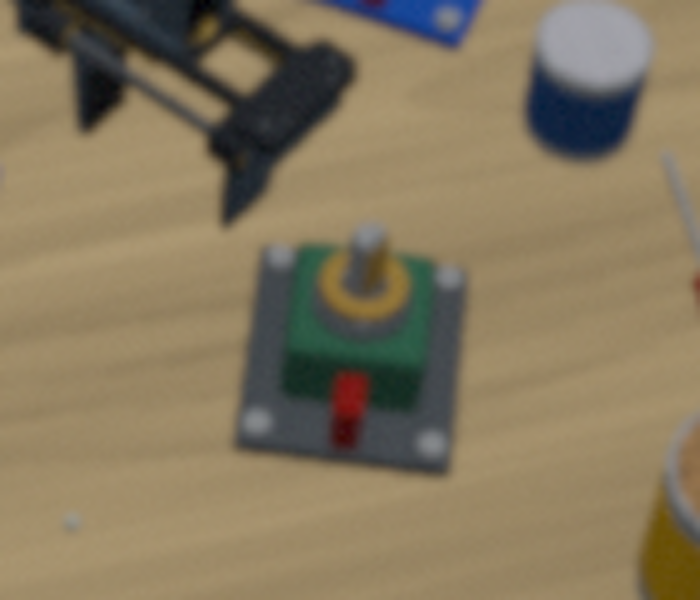

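View pics/t2.png

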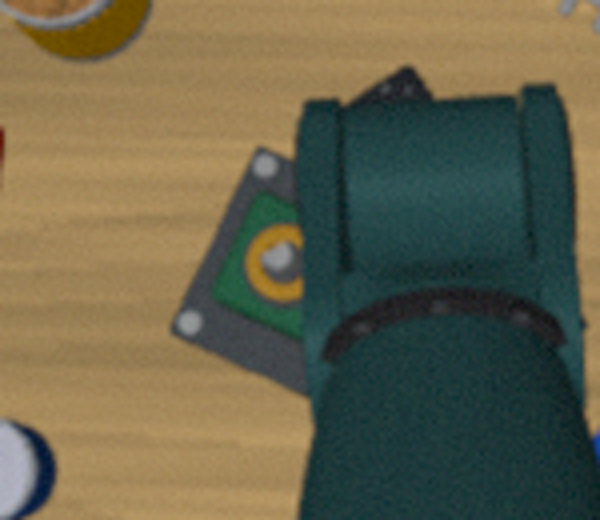

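The move was refused because every row needs a yaw value. The pictures show the stand untouched: shaft at scene crop (370,240), gripper still to the left and above.

Emit:
{"method": "move_arm", "body": {
  "steps": [
    {"grip":0,"tx":1.2,"ty":1,"tz":0,"yaw":0},
    {"grip":0,"tx":2.4,"ty":2,"tz":0.3,"yaw":0},
    {"grip":0,"tx":3.69,"ty":2.93,"tz":0.8,"yaw":0},
    {"grip":0,"tx":3.69,"ty":2.93,"tz":1.6,"yaw":0},
    {"grip":0,"tx":3.69,"ty":2.93,"tz":2.8,"yaw":0},
    {"grip":0,"tx":3.69,"ty":2.93,"tz":3.8,"yaw":0},
    {"grip":0,"tx":3.69,"ty":2.93,"tz":3.8,"yaw":0},
    {"grip":0,"tx":3.69,"ty":2.93,"tz":3.8,"yaw":0}
  ]
}}

```text
clock: 3.6
tool_pos: [0.4892, 0.1847, 0.1249]
eef_rot: [0.0, 0.462, 0.887, 0.0]
contact_force: [1.1, 0.2, -0.5]
opening: 0.0912
```

```bash
python3 plan.py .4895 .1826 .094 .6
python3 - <<'E'
from plant import viewer
import cv2
d=viewer.get_image("scene"); cv2.imwrite("pics/s3.png",cv2.resize(d["frame"][180:300,310:450,::-1],None,fx=5,fy=5,interpolation=2))
E
```

```text
t 3.6 p [0.4892 0.1847 0.1249] yang 0.61 tilt 0.0008 j [ 0.32  0.24  2.13 -0.    0.78 -0.29] F [ 1.1  0.2 -0.5] M [ 0.02 -0.13  0.08] open 0.0912
tx -0.075 ty -0.040 tz 1.236 yaw 0.099
```

View pics/s3.png

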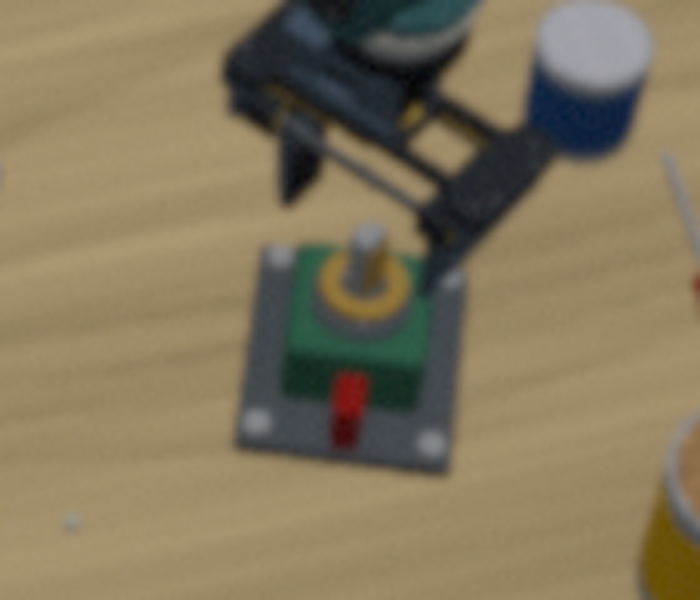

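The open fingers straddle the shaft (crop 370,250). Lowering next.

Emit:
{"method": "move_arm", "body": {
  "steps": [
    {"grip":0,"tx":-0.08,"ty":-0.04,"tz":0.4,"yaw":0},
    {"grip":0,"tx":-0.08,"ty":-0.04,"tz":0.8,"yaw":0},
    {"grip":0,"tx":-0.08,"ty":-0.04,"tz":1.2,"yaw":0},
    {"grip":0.3,"tx":-0.08,"ty":-0.04,"tz":1.2,"yaw":0},
    {"grip":0.5,"tx":-0.08,"ty":-0.04,"tz":1.2,"yaw":0},
    {"grip":0.6,"tx":-0.08,"ty":-0.04,"tz":1.2,"yaw":0},
    {"grip":0.6,"tx":-0.08,"ty":-0.04,"tz":1.2,"yaw":0},
    {"grip":0.6,"tx":-0.08,"ty":-0.04,"tz":1.2,"yaw":0}
  ]
}}

```text
clock: 4.45
tool_pos: [0.4903, 0.1828, 0.0958]
eef_rot: [0.001, 0.462, 0.887, 0.001]
contact_force: [-1.0, -0.3, -0.6]
opening: 0.0541
```

```bash
python3 plan.py .4895 .1826 .094 .6
python3 - <<'E'
from plant import viewer
import cv2
d=viewer.get_image("scene"); cv2.imwrite("pics/s4.png",cv2.resize(d["frame"][190:270,340:440,::-1],None,fx=7,fy=7,interpolation=2))
E
```

```text
t 4.45 p [0.4903 0.1828 0.0958] yang 0.611 tilt 0.0028 j [ 0.31  0.29  2.14 -0.    0.72 -0.3 ] F [-1.  -0.3 -0.6] M [ 0.   -0.13  0.  ] open 0.0541
tx 0.011 ty -0.031 tz 0.073 yaw 0.101
```

View pics/s4.png

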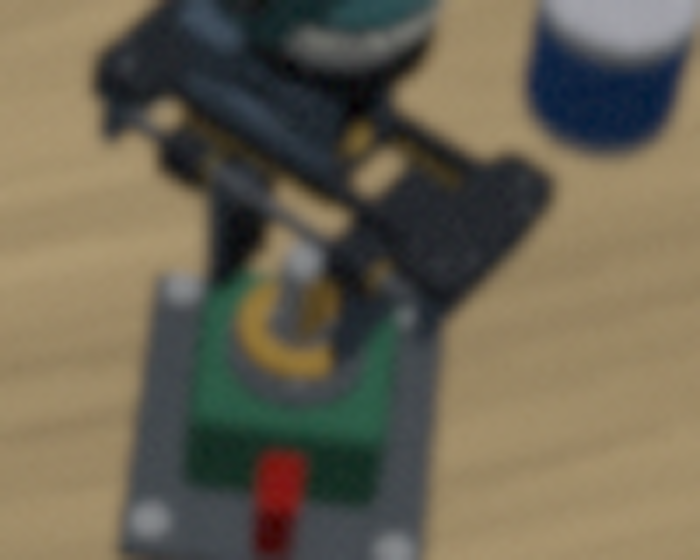

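The right finger faces the brass flat, so I'm closing gently.

Emit:
{"method": "move_arm", "body": {
  "steps": [
    {"grip":0.68,"tx":0,"ty":-0.03,"tz":0.07,"yaw":0},
    {"grip":0.72,"tx":0,"ty":-0.03,"tz":0.07,"yaw":0},
    {"grip":0.76,"tx":0,"ty":-0.03,"tz":0.07,"yaw":0},
    {"grip":0.8,"tx":0,"ty":-0.03,"tz":0.07,"yaw":0},
    {"grip":0.85,"tx":0,"ty":-0.03,"tz":0.07,"yaw":0},
    {"grip":0.9,"tx":0,"ty":-0.03,"tz":0.07,"yaw":0},
    {"grip":0.9,"tx":0,"ty":-0.03,"tz":0.07,"yaw":0},
    {"grip":0.9,"tx":0,"ty":-0.03,"tz":0.07,"yaw":0}
  ],
  "force": 15
}}

```text
clock: 5.3
tool_pos: [0.491, 0.1833, 0.0944]
eef_rot: [0.002, 0.462, 0.887, 0.002]
contact_force: [7.1, 8.3, -7.6]
opening: 0.0186
```

```bash
python3 plan.py .4895 .1826 .094 .6
python3 - <<'E'
from plant import viewer
import cv2
d=viewer.get_image("scene"); cv2.imwrite("pics/s5.png",cv2.resize(d["frame"][190:270,340:440,::-1],None,fx=7,fy=7,interpolation=2))
E
```

```text
t 5.3 p [0.491  0.1833 0.0944] yang 0.61 tilt 0.0061 j [ 0.31  0.29  2.14  0.    0.71 -0.3 ] F [ 7.1  8.3 -7.6] M [ 1.48 -1.24  0.02] open 0.0186
tx 0.013 ty -0.065 tz 0.014 yaw 0.097
```

View pics/s5.png

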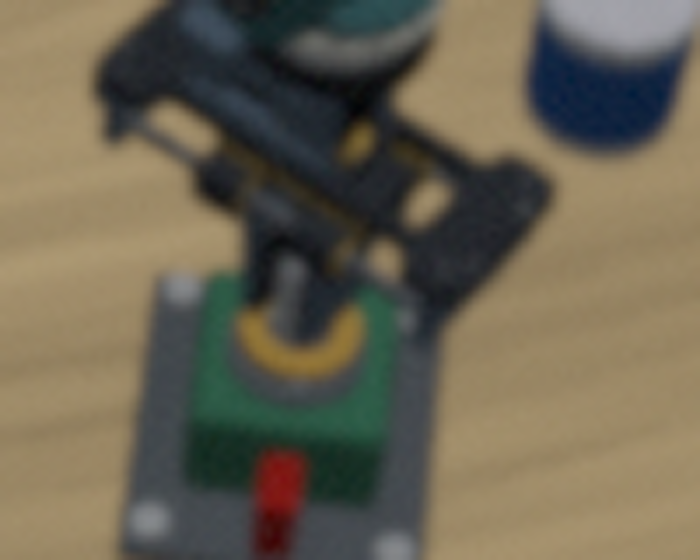

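The opening is 18.6 mm, which matches the 19 mm across the flat, so a finger lies on it. Now turning clockwise about the shaft axis.

Emit:
{"method": "move_arm", "body": {
  "steps": [
    {"grip":0.9,"tx":0,"ty":0,"tz":0,"yaw":0},
    {"grip":0.9,"tx":0.01,"ty":0,"tz":0,"yaw":0.8},
    {"grip":0.9,"tx":0.02,"ty":0,"tz":0,"yaw":1.6},
    {"grip":0.9,"tx":0.025,"ty":0,"tz":0,"yaw":2.4},
    {"grip":0.9,"tx":0.03,"ty":0.01,"tz":0,"yaw":3.2},
    {"grip":0.9,"tx":0.04,"ty":0.01,"tz":0,"yaw":4},
    {"grip":0.9,"tx":0.05,"ty":0.01,"tz":0,"yaw":5},
    {"grip":0.9,"tx":0.05,"ty":0.01,"tz":0,"yaw":5}
  ],
  "force": 25
}}

```text
clock: 6.15
tool_pos: [0.491, 0.1847, 0.0943]
eef_rot: [0.002, 0.677, 0.736, 0.003]
contact_force: [4.9, 3.3, -6.6]
opening: 0.0189
```

```bash
python3 plan.py .4908 .1857 .094 -.405
```

```text
t 6.15 p [0.491  0.1847 0.0943] yang 0.083 tilt 0.0073 j [0.32 0.29 2.14 0.   0.71 0.23] F [ 4.9  3.3 -6.6] M [ 0.32 -0.72 -0.07] open 0.0189
tx 0.042 ty -0.006 tz 0.013 yaw 4.659
```

Emit:
{"method": "move_arm", "body": {
  "steps": [
    {"grip":0.9,"tx":0,"ty":0.02,"tz":0,"yaw":0.8},
    {"grip":0.9,"tx":0.01,"ty":0.02,"tz":0,"yaw":1.6},
    {"grip":0.9,"tx":0.02,"ty":0.02,"tz":0,"yaw":2.4},
    {"grip":0.9,"tx":0.03,"ty":0.03,"tz":0,"yaw":3.2},
    {"grip":0.9,"tx":0.04,"ty":0.03,"tz":0,"yaw":4},
    {"grip":0.9,"tx":0.05,"ty":0.03,"tz":0,"yaw":4.7},
    {"grip":0.9,"tx":0.05,"ty":0.03,"tz":0,"yaw":4.7},
    {"grip":0.9,"tx":0.05,"ty":0.03,"tz":0,"yaw":4.7}
  ],
  "force": 25
}}

```text
clock: 6.95
tool_pos: [0.4916, 0.1858, 0.0943]
eef_rot: [0.001, 0.835, 0.55, 0.003]
contact_force: [1.6, -2.7, -0.6]
opening: 0.0188
```

```bash
python3 plan.py .4908 .1857 .094 -.405
python3 - <<'E'
from plant import viewer
import cv2
d=viewer.get_image("scene"); cv2.imwrite("pics/s6.png",cv2.resize(d["frame"][190:270,340:440,::-1],None,fx=7,fy=7,interpolation=2))
E
```

```text
t 6.95 p [0.4916 0.1858 0.0943] yang -0.407 tilt 0.007 j [0.32 0.29 2.13 0.   0.71 0.72] F [ 1.6 -2.7 -0.6] M [-0.6  -0.03 -0.05] open 0.0188
tx -0.017 ty -0.029 tz 0.011 yaw -0.021
```

View pics/s6.png

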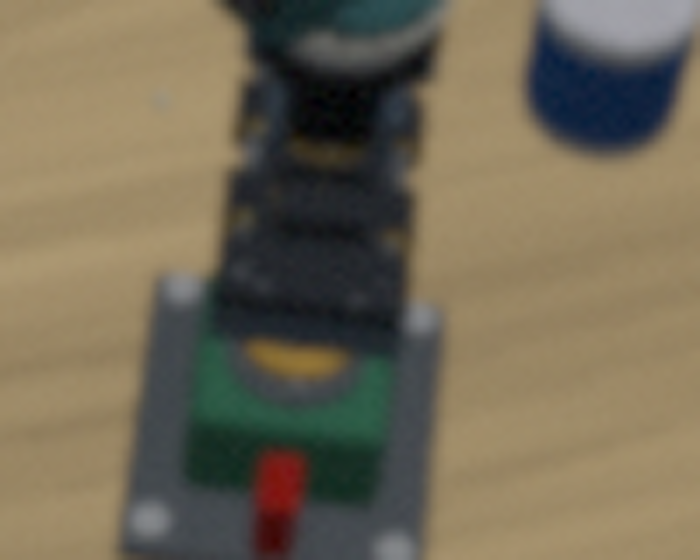

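Emit:
{"method": "move_arm", "body": {
  "steps": [
    {"grip":0.9,"tx":0,"ty":0,"tz":0,"yaw":0},
    {"grip":0.9,"tx":0,"ty":0,"tz":0,"yaw":0},
    {"grip":0.6,"tx":0,"ty":0,"tz":0,"yaw":0},
    {"grip":0.2,"tx":0,"ty":0,"tz":0,"yaw":0},
    {"grip":0,"tx":0,"ty":0,"tz":0,"yaw":0},
    {"grip":0,"tx":0,"ty":0,"tz":-1.2,"yaw":0},
    {"grip":0,"tx":0,"ty":0,"tz":-2.8,"yaw":0},
    {"grip":0,"tx":0,"ty":0,"tz":-4.4,"yaw":0}
  ]
}}

```text
clock: 7.8
tool_pos: [0.4904, 0.1855, 0.2054]
eef_rot: [0.001, 0.835, 0.55, 0.003]
contact_force: [0.5, 0.4, 0.3]
opening: 0.0638
```

```bash
python3 plan.py .525 -.115 .2 1.07
python3 - <<'E'
from plant import viewer
import cv2
d=viewer.get_image("scene"); cv2.imwrite("pics/s7.png",cv2.resize(d["frame"][190:270,340:440,::-1],None,fx=7,fy=7,interpolation=2))
E
```

```text
t 7.8 p [0.4904 0.1855 0.2054] yang -0.407 tilt 0.006 j [0.32 0.11 2.1  0.   0.93 0.72] F [0.5 0.4 0.3] M [-0.04 -0.08  0.02] open 0.0638
tx -10.489 ty 6.028 tz 0.194 yaw -14.106
```

View pics/s7.png

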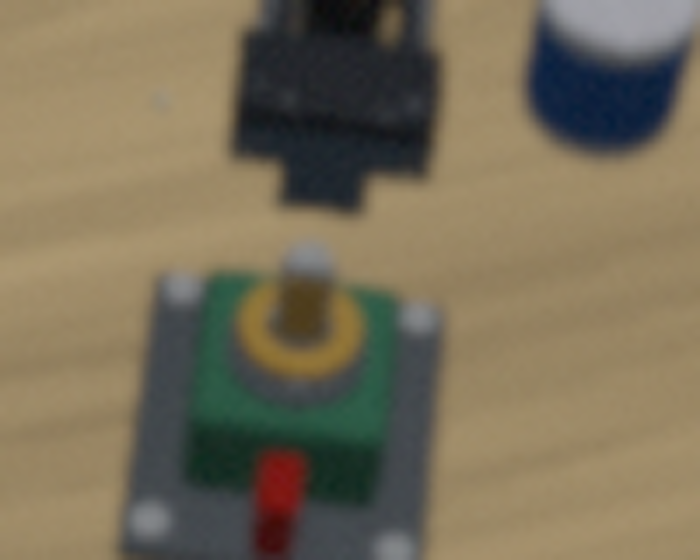

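The flat (crop 302,305) now faces the red lug. Next the pulley.

Emit:
{"method": "move_arm", "body": {
  "steps": [
    {"grip":0,"tx":-1,"ty":0.6,"tz":0,"yaw":-1.4},
    {"grip":0,"tx":-2.5,"ty":1.5,"tz":0,"yaw":-2.8},
    {"grip":0,"tx":-4,"ty":2.4,"tz":0,"yaw":-4.2},
    {"grip":0,"tx":-5.5,"ty":3.2,"tz":0,"yaw":-5.6},
    {"grip":0,"tx":-7,"ty":4,"tz":0,"yaw":-7},
    {"grip":0,"tx":-8.5,"ty":4.9,"tz":0,"yaw":-8.4},
    {"grip":0,"tx":-9.6,"ty":5.5,"tz":0,"yaw":-9.8},
    {"grip":0,"tx":-10.4,"ty":6,"tz":0,"yaw":-11.2}
  ]
}}

```text
clock: 8.65
tool_pos: [0.5282, -0.1139, 0.2108]
eef_rot: [0.005, 0.408, 0.913, 0.005]
contact_force: [-0.3, 0.0, 0.3]
opening: 0.0912
```

```bash
python3 plan.py .525 -.115 .1 1.07
```

```text
t 8.65 p [ 0.5282 -0.1139  0.2108] yang 0.729 tilt 0.0142 j [-0.26  0.13  2.07  0.01  0.94 -0.99] F [-0.3  0.   0.3] M [ 0.03 -0.1   0.04] open 0.0912
tx 0.076 ty -0.183 tz 4.429 yaw -3.252
```

Emit:
{"method": "move_arm", "body": {
  "steps": [
    {"grip":0,"tx":0.08,"ty":-0.18,"tz":0,"yaw":-1},
    {"grip":0,"tx":0.08,"ty":-0.18,"tz":0,"yaw":-2},
    {"grip":0,"tx":0.08,"ty":-0.18,"tz":0.5,"yaw":-3},
    {"grip":0,"tx":0.08,"ty":-0.18,"tz":1.2,"yaw":-3.3},
    {"grip":0,"tx":0.08,"ty":-0.18,"tz":2,"yaw":-3.3},
    {"grip":0,"tx":0.08,"ty":-0.18,"tz":2.5,"yaw":-3.3},
    {"grip":0,"tx":0.08,"ty":-0.18,"tz":2.5,"yaw":-3.3},
    {"grip":0,"tx":0.08,"ty":-0.18,"tz":2.5,"yaw":-3.3}
  ]
}}

```text
clock: 9.45
tool_pos: [0.5246, -0.1151, 0.1485]
eef_rot: [0.006, 0.245, 0.969, 0.004]
contact_force: [0.1, 0.1, 0.3]
opening: 0.0911
```

```bash
python3 plan.py .525 -.115 .026 1.07;  python3 - <<'E'
from plant import viewer,readout
from h import rot
import cv2
print(rot(readout.get_obs()["eef_rot"]).round(4))
d=viewer.get_image("scene"); cv2.imwrite("pics/s8.png",cv2.resize(d["frame"][220:320,230:345,::-1],None,fx=6,fy=6,interpolation=2))
E
```

```text
t 9.45 p [ 0.5246 -0.1151  0.1485] yang 1.075 tilt 0.0142 j [-0.26  0.21  2.1   0.01  0.82 -1.35] F [0.1 0.1 0.3] M [ 0.06 -0.18  0.  ] open 0.0911
tx 0.033 ty -0.039 tz 4.900 yaw 0.047
[[-0.8795  0.4758  0.0134]
 [ 0.4758  0.8795  0.0047]
 [-0.0095  0.0105 -0.9999]]
```

View pics/s8.png

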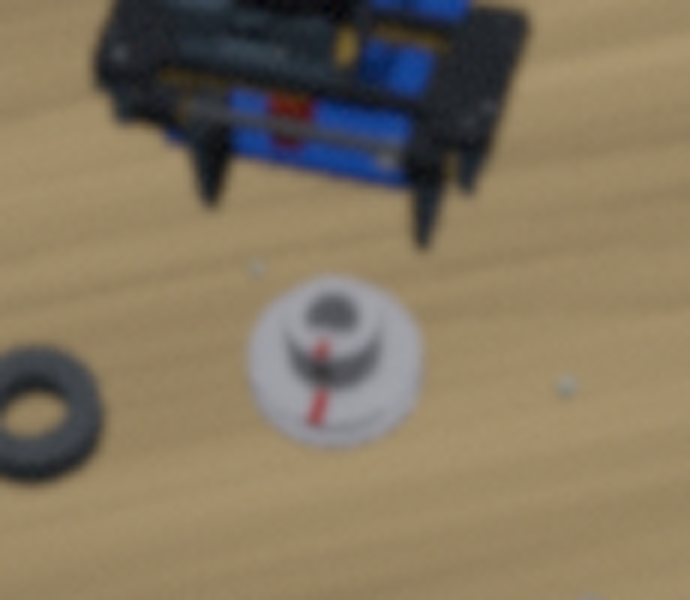

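Emit:
{"method": "move_arm", "body": {
  "steps": [
    {"grip":0,"tx":0.01,"ty":0,"tz":0.8,"yaw":0},
    {"grip":0,"tx":0.01,"ty":0,"tz":1.8,"yaw":0},
    {"grip":0,"tx":0.01,"ty":0,"tz":2.8,"yaw":0},
    {"grip":0,"tx":0.01,"ty":0,"tz":3.6,"yaw":0},
    {"grip":0,"tx":0.01,"ty":0,"tz":4.2,"yaw":0},
    {"grip":0,"tx":0.01,"ty":0,"tz":4.6,"yaw":0},
    {"grip":0,"tx":0.01,"ty":0,"tz":4.8,"yaw":0},
    {"grip":0,"tx":0.01,"ty":0,"tz":4.8,"yaw":0}
  ]
}}

```text
clock: 10.3
tool_pos: [0.5264, -0.1146, 0.0289]
eef_rot: [0.006, 0.245, 0.969, 0.004]
contact_force: [0.5, 0.3, -0.6]
opening: 0.0912
```

```bash
python3 plan.py .525 -.115 .027 1.07;  python3 - <<'E'
from plant import viewer,readout
import cv2
d=viewer.get_image("scene"); cv2.imwrite("pics/s9.png",cv2.resize(d["frame"][220:320,230:345,::-1],None,fx=6,fy=6,interpolation=2))
E
```

```text
t 10.3 p [ 0.5264 -0.1146  0.0289] yang 1.075 tilt 0.0148 j [-0.26  0.43  2.11  0.01  0.59 -1.35] F [ 0.5  0.3 -0.6] M [ 0.02 -0.13 -0.02] open 0.0912
tx 0.042 ty -0.043 tz 0.076 yaw 0.048
```

View pics/s9.png

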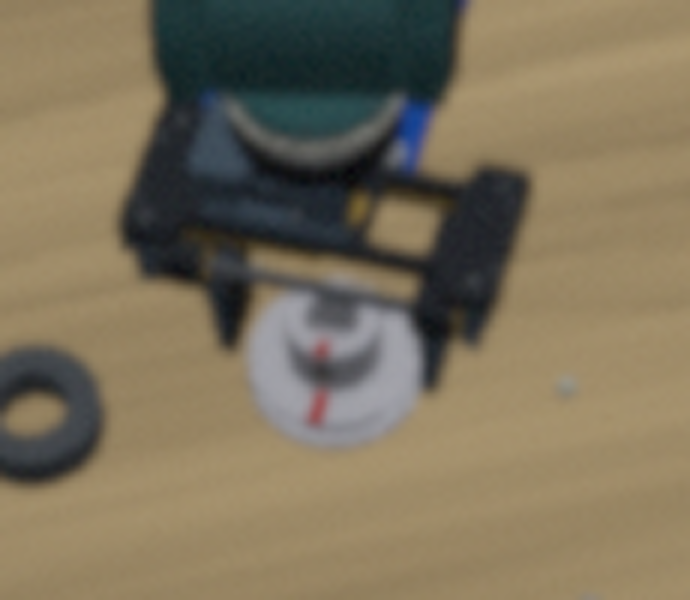

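The fingers straddle the hub (crop 332,340), tips clear of the flange. Closing.

Emit:
{"method": "move_arm", "body": {
  "steps": [
    {"grip":0.3,"tx":0.04,"ty":-0.02,"tz":0.05,"yaw":0},
    {"grip":0.4,"tx":0.04,"ty":-0.02,"tz":0.05,"yaw":0},
    {"grip":0.46,"tx":0.04,"ty":-0.02,"tz":0.05,"yaw":0},
    {"grip":0.5,"tx":0.04,"ty":-0.02,"tz":0.05,"yaw":0},
    {"grip":0.55,"tx":0.04,"ty":-0.02,"tz":0.05,"yaw":0},
    {"grip":0.65,"tx":0.04,"ty":-0.02,"tz":0.05,"yaw":0},
    {"grip":0.7,"tx":0.04,"ty":-0.02,"tz":0.05,"yaw":0},
    {"grip":0.7,"tx":0.04,"ty":-0.02,"tz":0.05,"yaw":0}
  ],
  "force": 35
}}

```text
clock: 11.15
tool_pos: [0.5256, -0.1146, 0.0281]
eef_rot: [0.007, 0.245, 0.969, 0.004]
contact_force: [-1.5, -0.6, 1.8]
opening: 0.0454
```

```bash
python3 plan.py .525 -.115 .2 1.166
```

```text
t 11.15 p [ 0.5256 -0.1146  0.0281] yang 1.075 tilt 0.0153 j [-0.26  0.43  2.12  0.01  0.58 -1.35] F [-1.5 -0.6  1.8] M [-0.15  0.05 -0.05] open 0.0454
tx -0.062 ty 0.049 tz -6.875 yaw -0.869
```

Emit:
{"method": "move_arm", "body": {
  "steps": [
    {"grip":0.7,"tx":0,"ty":0,"tz":-0.4,"yaw":0},
    {"grip":0.7,"tx":0,"ty":0,"tz":-1.2,"yaw":0},
    {"grip":0.7,"tx":0,"ty":0,"tz":-2.4,"yaw":0},
    {"grip":0.7,"tx":0,"ty":0,"tz":-3.8,"yaw":0},
    {"grip":0.7,"tx":0,"ty":0,"tz":-5.2,"yaw":0},
    {"grip":0.7,"tx":0,"ty":0,"tz":-6.4,"yaw":0},
    {"grip":0.7,"tx":0,"ty":0,"tz":-7,"yaw":0},
    {"grip":0.7,"tx":0,"ty":0,"tz":-7,"yaw":0}
  ]
}}

```text
clock: 11.95
tool_pos: [0.5237, -0.1155, 0.2048]
eef_rot: [0.008, 0.245, 0.969, 0.004]
contact_force: [-0.3, -0.5, -5.7]
opening: 0.0458
```

```bash
python3 plan.py .4936 .1841 .2 1.166;  python3 - <<'E'
from plant import viewer,readout
from h import rot
import cv2
print(rot(readout.get_obs()["eef_rot"]).round(4)[:,2])
d=viewer.get_image("scene"); cv2.imwrite("pics/s10.png",d["frame"][:,:,::-1]); cv2.imwrite("pics/s10c.png",cv2.resize(d["frame"][180:300,220:350,::-1],None,fx=5,fy=5,interpolation=2))
E
```

```text
t 11.95 p [ 0.5237 -0.1155  0.2048] yang 1.075 tilt 0.0179 j [-0.26  0.13  2.08  0.01  0.92 -1.35] F [-0.3 -0.5 -5.7] M [ 0.11 -0.13  0.02] open 0.0458
tx 6.765 ty 9.967 tz 0.214 yaw -0.868
[ 0.0175  0.0036 -0.9998]
```

View pics/s10c.png

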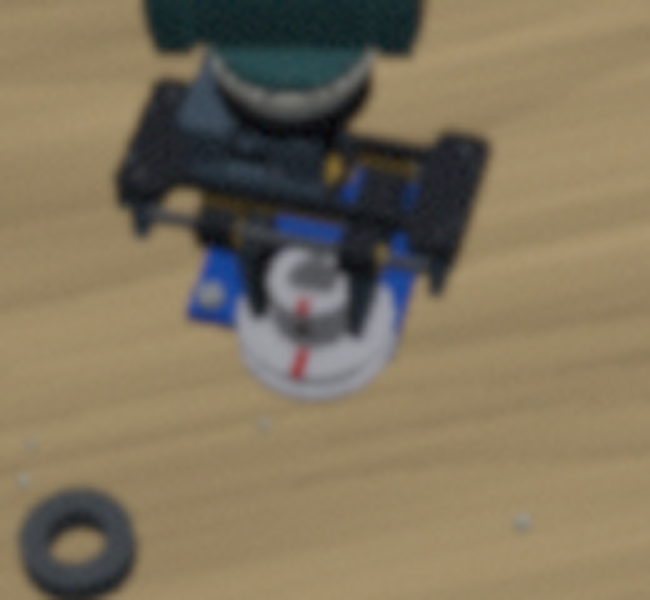

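Emit:
{"method": "move_arm", "body": {
  "steps": [
    {"grip":0.7,"tx":0.5,"ty":0.8,"tz":0,"yaw":-0.1},
    {"grip":0.7,"tx":1.3,"ty":1.9,"tz":0,"yaw":-0.2},
    {"grip":0.7,"tx":2.1,"ty":3.1,"tz":0,"yaw":-0.3},
    {"grip":0.7,"tx":2.9,"ty":4.3,"tz":0,"yaw":-0.4},
    {"grip":0.7,"tx":3.7,"ty":5.5,"tz":0,"yaw":-0.5},
    {"grip":0.7,"tx":4.5,"ty":6.7,"tz":0,"yaw":-0.6},
    {"grip":0.7,"tx":5.3,"ty":7.8,"tz":0,"yaw":-0.8},
    {"grip":0.7,"tx":6.1,"ty":9,"tz":0,"yaw":-0.9}
  ]
}}

```text
clock: 12.8
tool_pos: [0.4943, 0.1561, 0.2016]
eef_rot: [0.006, 0.199, 0.98, 0.003]
contact_force: [0.9, -0.2, -4.9]
opening: 0.0454
```

```bash
python3 plan.py .4936 .1841 .19 1.166;  python3 - <<'E'
from plant import readout
from h import rot
print(rot(readout.get_obs()["eef_rot"]).round(4)[:,2])
E
```

```text
t 12.8 p [0.4943 0.1561 0.2016] yang 1.17 tilt 0.0126 j [ 0.26  0.1   2.11  0.    0.91 -0.91] F [ 0.9 -0.2 -4.9] M [ 0.05 -0.2  -0.03] open 0.0454
tx 0.465 ty 1.016 tz 0.468 yaw 0.038
[ 0.0122  0.0033 -0.9999]
```

Emit:
{"method": "move_arm", "body": {
  "steps": [
    {"grip":0.7,"tx":0.3,"ty":0.7,"tz":0,"yaw":0},
    {"grip":0.7,"tx":0.46,"ty":1.02,"tz":0,"yaw":0},
    {"grip":0.7,"tx":0.46,"ty":1.02,"tz":0.2,"yaw":0},
    {"grip":0.7,"tx":0.46,"ty":1.02,"tz":0.5,"yaw":0},
    {"grip":0.7,"tx":0.46,"ty":1.02,"tz":0.8,"yaw":0},
    {"grip":0.7,"tx":0.46,"ty":1.02,"tz":0.8,"yaw":0},
    {"grip":0.7,"tx":0.46,"ty":1.02,"tz":0.8,"yaw":0},
    {"grip":0.7,"tx":0.46,"ty":1.02,"tz":0.8,"yaw":0}
  ]
}}

```text
clock: 13.6
tool_pos: [0.4941, 0.1839, 0.1819]
eef_rot: [0.006, 0.199, 0.98, 0.003]
contact_force: [-0.6, 0.4, -4.9]
opening: 0.0455
```

```bash
python3 plan.py .4936 .1841 .165 1.166;  python3 - <<'E'
from plant import viewer,readout
from h import *
o=readout.get_obs(); Rm=rot(o["eef_rot"]); print(Rm[:,2].round(4))
d=viewer.get_image("scene"); im=d["frame"][:,:,::-1].copy(); cv2.imwrite("pics/s11.png",im)
b=cv2.resize(im[170:290,320:450],None,fx=6,fy=6,interpolation=2)
# expected pulley circles if centred in tool; bias: camera sees world x short by 1.8 mm
p=o["tool_pos"]; y=Rm[:,1]; 
for h,r in ((0,.042),(.022,.042),(.054,.023),(.054,.0135)):
    t=np.linspace(0,2*np.pi,90); P=p+Rm[:,2]*(.028-h)+np.outer(r*np.cos(t),Rm[:,0])+np.outer(r*np.sin(t),Rm[:,1])-np.array([.0018,0,0])
    q=((proj("scene",P)-[320,170]+.5)*6).astype(int); cv2.polylines(b,[q],True,(255,0,255),1)
cv2.imwrite("pics/s11c.png",b)
E
```

```text
t 13.6 p [0.4941 0.1839 0.1819] yang 1.17 tilt 0.013 j [ 0.31  0.15  2.11 -0.    0.88 -0.86] F [-0.6  0.4 -4.9] M [ 0.05 -0.11  0.02] open 0.0455
tx 0.029 ty -0.007 tz 0.677 yaw 0.034
[ 0.0126  0.0034 -0.9999]
```

View pics/s11c.png

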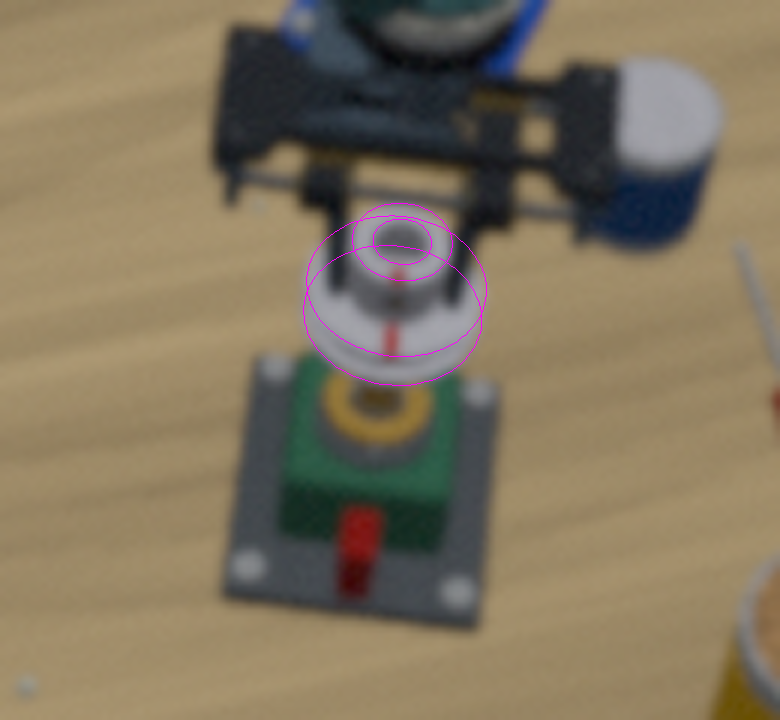

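Run:
```python
from h import *
g=lambda u,v:(320+u/6-.5,170+v/6-.5)
p=np.array([.4941,.1839,.1819])-[.0018,0,0]; zf=.1819-.028+.022
for q,z in ((onz("scene",[g(391,340)],zf)[0],zf),(onz("scene",[g(398,277)],zf+.032)[0],zf+.032)):
    print(q,np.arctan2(*(q-p)[1::-1]),np.hypot(*(q-p)[:2]))
a=onz("scene",[g(393,324),g(390,357)],zf); d=a[1]-a[0]; print("stripe dir",np.arctan2(d[1],d[0]))
print("hub bore centre",onz("scene",[g(401,241)],zf+.032)-p)
# lug direction by same method
a=onz("scene",[g(364,510),g(358,553)],.052); d=a[1]-a[0]; print("lug dir",np.arctan2(d[1],d[0]))
```

```text
[0.52229595 0.17141103 0.1759    ] -0.3945257094700508 0.03249202568770593
[0.5111087  0.17543722 0.2079    ] -0.4228036981288292 0.020624885120893242
stripe dir -0.38839663665945573
hub bore centre [[-0.0008933  -0.00052439  0.026     ]]
lug dir -0.4248024513499944
```

Stripe direction is about −0.40 and the lug about −0.41, and the bore sits within about 1 mm of the axis. Descending.

Emit:
{"method": "move_arm", "body": {
  "steps": [
    {"grip":0.7,"tx":0.02,"ty":0,"tz":0.2,"yaw":0},
    {"grip":0.7,"tx":0.02,"ty":0,"tz":0.4,"yaw":0},
    {"grip":0.7,"tx":0.02,"ty":0,"tz":0.6,"yaw":0},
    {"grip":0.7,"tx":0.02,"ty":0,"tz":0.8,"yaw":0},
    {"grip":0.7,"tx":0.02,"ty":0,"tz":1,"yaw":0},
    {"grip":0.7,"tx":0.02,"ty":0,"tz":1.2,"yaw":0},
    {"grip":0.7,"tx":0.02,"ty":0,"tz":1.4,"yaw":0},
    {"grip":0.7,"tx":0.02,"ty":0,"tz":1.4,"yaw":0}
  ]
}}

```text
clock: 14.45
tool_pos: [0.4937, 0.1842, 0.1462]
eef_rot: [0.005, 0.199, 0.98, 0.003]
contact_force: [0.4, -0.5, -3.5]
opening: 0.0456
```

```bash
python3 plan.py .4936 .1841 .106 1.166
```

```text
t 14.45 p [0.4937 0.1842 0.1462] yang 1.17 tilt 0.0121 j [ 0.31  0.2   2.12 -0.    0.81 -0.86] F [ 0.4 -0.5 -3.5] M [ 0.06 -0.11  0.01] open 0.0456
tx 0.018 ty -0.018 tz 1.609 yaw 0.035
```

Underside at about 118 mm, so it is 12 mm onto the shaft, with no side force. Continuing to just above the washer.

Emit:
{"method": "move_arm", "body": {
  "steps": [
    {"grip":0.7,"tx":0,"ty":0,"tz":0.2,"yaw":0},
    {"grip":0.7,"tx":0,"ty":0,"tz":0.4,"yaw":0},
    {"grip":0.7,"tx":0,"ty":0,"tz":0.6,"yaw":0},
    {"grip":0.7,"tx":0,"ty":0,"tz":0.8,"yaw":0},
    {"grip":0.7,"tx":0,"ty":0,"tz":1,"yaw":0},
    {"grip":0.7,"tx":0,"ty":0,"tz":1.1,"yaw":0},
    {"grip":0.7,"tx":0,"ty":0,"tz":1.2,"yaw":0},
    {"grip":0.7,"tx":0,"ty":0,"tz":1.2,"yaw":0}
  ]
}}

```text
clock: 15.25
tool_pos: [0.494, 0.1843, 0.1159]
eef_rot: [0.005, 0.199, 0.98, 0.003]
contact_force: [-0.7, 0.2, -4.1]
opening: 0.0455
```

```bash
python3 plan.py .4936 .1841 .106 1.166
python3 - <<'E'
from plant import viewer,readout
from h import *
d=viewer.get_image("scene"); im=d["frame"][:,:,::-1].copy()
cv2.imwrite("pics/s12.png",cv2.resize(im[190:280,330:440],None,fx=6,fy=6,interpolation=2))
E
```

```text
t 15.25 p [0.494  0.1843 0.1159] yang 1.17 tilt 0.0116 j [ 0.31  0.25  2.13 -0.    0.75 -0.86] F [-0.7  0.2 -4.1] M [ 0.05 -0.12  0.02] open 0.0455
tx 0.015 ty -0.014 tz 0.397 yaw 0.035
```

View pics/s12.png

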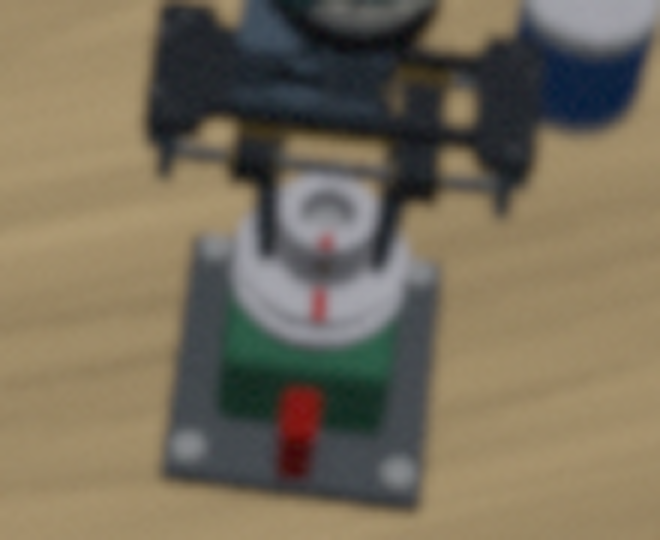

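The pulley is on the shaft with its stripe pointing at the red lug (crop 322,300). Now pressing with a firmer grip.

Emit:
{"method": "move_arm", "body": {
  "steps": [
    {"grip":0.75,"tx":0,"ty":0,"tz":0,"yaw":0},
    {"grip":0.75,"tx":0,"ty":0,"tz":0.1,"yaw":0},
    {"grip":0.75,"tx":0,"ty":0,"tz":0.2,"yaw":0},
    {"grip":0.75,"tx":0,"ty":0,"tz":0.3,"yaw":0},
    {"grip":0.75,"tx":0,"ty":0,"tz":0.35,"yaw":0},
    {"grip":0.75,"tx":0,"ty":0,"tz":0.4,"yaw":0},
    {"grip":0.75,"tx":0,"ty":0,"tz":0.4,"yaw":0},
    {"grip":0.75,"tx":0,"ty":0,"tz":0.4,"yaw":0}
  ],
  "force": 60
}}

```text
clock: 16.1
tool_pos: [0.4941, 0.1844, 0.1065]
eef_rot: [0.005, 0.199, 0.98, 0.003]
contact_force: [-4.9, 0.0, 6.5]
opening: 0.0453
```

```bash
python3 plan.py .4936 .1841 .106 1.166
```

```text
t 16.1 p [0.4941 0.1844 0.1065] yang 1.17 tilt 0.0117 j [ 0.31  0.27  2.13 -0.    0.73 -0.86] F [-4.9  0.   6.5] M [ 0.13  0.87 -0.05] open 0.0453
tx 0.014 ty -0.020 tz 0.018 yaw 0.034
```

Emit:
{"method": "move_arm", "body": {
  "steps": [
    {"grip":0.75,"tx":0,"ty":0,"tz":0.04,"yaw":0},
    {"grip":0.75,"tx":0,"ty":0,"tz":0.08,"yaw":0},
    {"grip":0.75,"tx":0,"ty":0,"tz":0.12,"yaw":0},
    {"grip":0.75,"tx":0,"ty":0,"tz":0.16,"yaw":0},
    {"grip":0.75,"tx":0,"ty":0,"tz":0.16,"yaw":0},
    {"grip":0.75,"tx":0,"ty":0,"tz":0.16,"yaw":0},
    {"grip":0.75,"tx":0,"ty":0,"tz":0.16,"yaw":0},
    {"grip":0.75,"tx":0,"ty":0,"tz":0.16,"yaw":0}
  ]
}}

```text
clock: 16.9
tool_pos: [0.4945, 0.1845, 0.1057]
eef_rot: [0.005, 0.199, 0.98, 0.002]
contact_force: [-28.9, -9.4, 66.7]
opening: 0.0452
```

```bash
python3 plan.py .4936 .1841 .106 1.166
python3 - <<'E'
from plant import viewer,readout
from h import *
for c in ("scene","top"):
    d=viewer.get_image(c); im=d["frame"][:,:,::-1].copy(); cv2.imwrite(f"pics/{c}13.png",im)
    if c=="scene": cv2.imwrite("pics/s13.png",cv2.resize(im[190:280,330:440],None,fx=6,fy=6,interpolation=2))
E
```

```text
t 16.9 p [0.4945 0.1845 0.1057] yang 1.17 tilt 0.011 j [ 0.31  0.27  2.13 -0.    0.73 -0.86] F [-28.9  -9.4  66.7] M [-1.88  4.9  -0.03] open 0.0452
tx 0.026 ty -0.030 tz -0.014 yaw 0.038
```

View pics/s13.png

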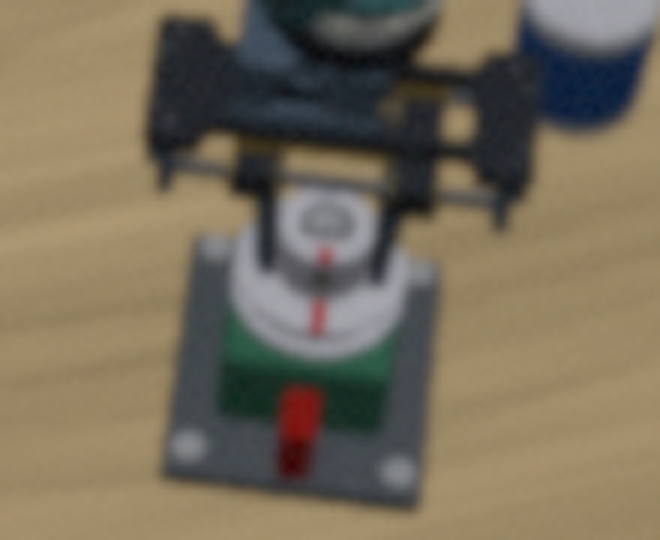

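View pics/scene13.png

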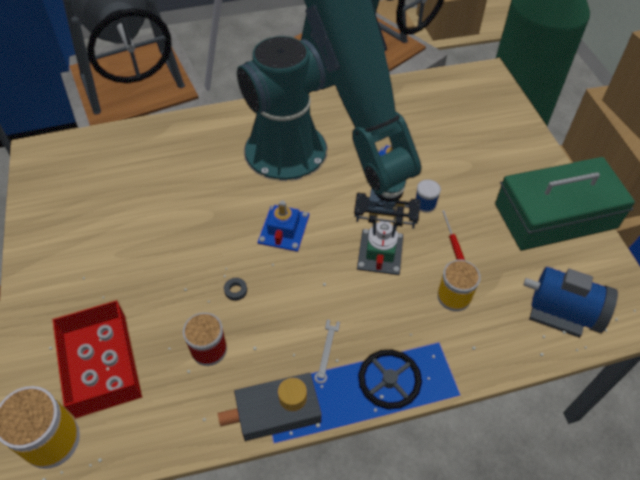

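The pulley is home against the stop, but 67 N is more push than needed. Easing off to a moderate hold.

Emit:
{"method": "move_arm", "body": {
  "steps": [
    {"grip":0.75,"tx":0,"ty":0,"tz":0.06,"yaw":0},
    {"grip":0.75,"tx":0,"ty":0,"tz":0.06,"yaw":0},
    {"grip":0.75,"tx":0,"ty":0,"tz":0.06,"yaw":0},
    {"grip":0.75,"tx":0,"ty":0,"tz":0.06,"yaw":0},
    {"grip":0.75,"tx":0,"ty":0,"tz":0.06,"yaw":0},
    {"grip":0.75,"tx":0,"ty":0,"tz":0.06,"yaw":0},
    {"grip":0.75,"tx":0,"ty":0,"tz":0.06,"yaw":0},
    {"grip":0.75,"tx":0,"ty":0,"tz":0.06,"yaw":0}
  ]
}}

```text
clock: 17.8
tool_pos: [0.4943, 0.1845, 0.1058]
eef_rot: [0.004, 0.199, 0.98, 0.002]
contact_force: [-19.3, -5.0, 39.2]
opening: 0.0452
```

```bash
python3 plan.py .4936 .1841 .106 1.166
```

```text
t 17.8 p [0.4943 0.1845 0.1058] yang 1.17 tilt 0.0097 j [ 0.31  0.27  2.13 -0.    0.73 -0.86] F [-19.3  -5.   39.2] M [-1.06  3.29  0.01] open 0.0452
tx 0.021 ty -0.026 tz -0.007 yaw 0.039
```

Run:
```python
from plant import viewer,readout,ctrl
from h import *
d=viewer.get_image("scene"); im=d["frame"][:,:,::-1].copy(); cv2.imwrite("pics/s14.png",im)
hsv=cv2.cvtColor(im[230:250,370:400],cv2.COLOR_BGR2HSV); red=(hsv[...,1]>120)&((hsv[...,0]<10)|(hsv[...,0]>170))
n,l,st,ce=cv2.connectedComponentsWithStats(red.astype(np.uint8)); print(st[1:,4],ce[1:]+[370,230])
ax=np.array([.4918,.184])
for c in ce[1:]:
    for z in (.1,.132): q=onz("scene",[c+[370,230]],z)[0][:2]-ax; print(z,np.hypot(*q).round(4),np.arctan2(q[1],q[0]).round(3))
o=readout.get_obs(); print(o["clock"],o["tool_pos"],o["contact_force"],abs(o["qd"]).max(),o["opening"])
a=cv2.imread("pics/scene0.png"); dd=cv2.absdiff(a,im).max(2)
for k,(u,v) in dict(tinr=(205,338),tiny=(458,285),grease=(428,196),col=(236,289),wrench=(325,350),driver=(455,240)).items(): print(k,dd[v-18:v+18,u-18:u+18].mean().round(1))
```

```text
[] []
17.85 [0.49436079 0.18452258 0.10585606] [-19.83177511  -4.69884947  38.98377499] 0.0009731493365743252 0.04501824020373303
tinr 4.6
tiny 4.6
grease 13.7
col 4.4
wrench 4.6
driver 4.7
```

Run:
```python
from plant import ctrl
from h import *
q=onz("scene",[(382.5,242.3)],.1)[0][:2]-[.4918,.184]; print(np.hypot(*q),np.arctan2(q[1],q[0]),"stand yaw ~ -0.405")
im=cv2.imread("pics/s14.png"); cv2.imwrite("pics/s14c.png",cv2.resize(im[170:280,330:460],None,fx=6,fy=5,interpolation=2))
print(ctrl.hand_in())
```

```text
0.03345616105795133 -0.3732647597096468 stand yaw ~ -0.405
the job is handed in; nothing more can be done
None
```

View pics/s14c.png

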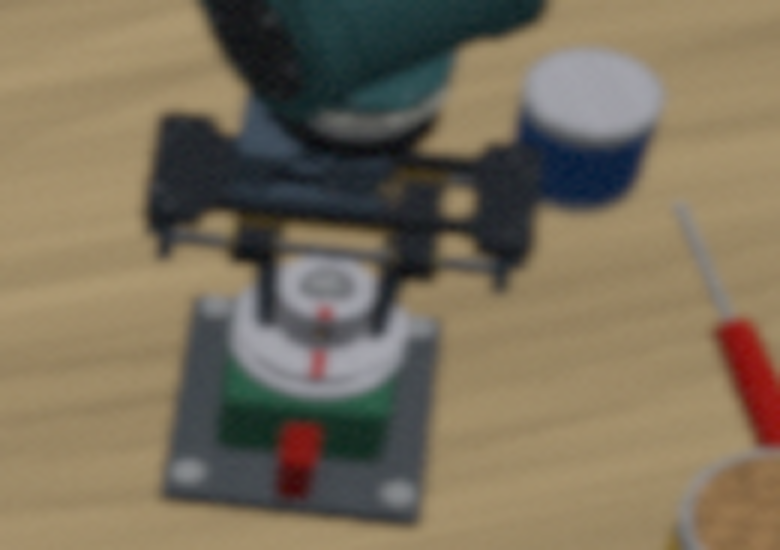

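The pulley is pressed home on the shaft with its set-screw on the flat and the flat facing the red lug. I handed in at about 17.9 s with the gripper still holding it down.

- **Shaft:** I pinched it with one finger on the brass flat (opening 18.6–18.9 mm against 19 mm expected) and turned it about 58°. A picture after I let go showed the flat facing the lug.
- **Pulley:** I gripped the hub with the jaws across the set-screw direction. The pulley went down the shaft with almost no side force.
- **Last checks:**
  - The TCP is at 105.8 mm, which puts the pulley's underside at about 77.8 mm (78 mm is home). The washer should therefore be on its stop.
  - The tool pushes down with about 39 N, the grip is set to 60 N and the arm is at rest.
  - The stripe points at about −0.37 rad and the stand's x axis at about −0.405 rad.
  - The tool's tilt is about 0.01 rad.
  - The tins, collar, wrench and screwdriver look unmoved. The picture around the grease can changed more (13.7 against about 4.6 elsewhere). I put that down to the gripper showing beside it, as the can still stands where it did.

**Failed or disagreeing checks:**
- The cameras put the shaft axis about 1.8 mm short in x of where the gripping showed it; I used the gripping.
- The first press reached 67 N before I eased off, still under the 120 N wrist limit.
- A side force of about 20 N remains at the hold.
- The automatic search for the red stripe in the last picture found nothing, so I read the stripe by eye from a picture taken 0.9 s earlier.

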